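# Bring the inspection camera round its bent rod and dock it

### The arm

A 6-joint arm with a two-finger parallel gripper is mounted at the origin on the work surface. World frame = base frame: x ahead of the robot, y to its left, z up, the work surface at z = 0. Lengths are in m, angles in rad, forces in N, time in s.
With the tool pointing down it reaches from about 0.4 to 0.925 m from the base axis. Payload 12.5 kg.
Tool frame: the origin (TCP) lies midway between the tips of the shut fingers; the grasp point (between the pads) lies 19 mm behind it (manip.pinch_z is the z of the grasp point in the tool frame, in m); z points along the fingers, y is the line along which they close (so a half turn about z gives the same grasp; the last joint's range is limited). The gripper opens to 95 mm and grips with 3 to 60 N. Pads are 20 mm wide; open, the fingers measure 119 mm over their backs; the gripper's body (75 mm by 180 mm) begins 59 mm behind the grasp point.
Start: joints at [1.195, 0.491, 1.559, -0, 1.092, -0.106], TCP at [0.167, 0.602, 0.215] pointing down, gripper open.
Joint ranges: [-3.1, 3.1], [-0.84, 2.19], [0.05, 2.79], [-1.13, 4.28], [0.06, 2.93], [-2.69, 2.69]. Speed limits (rad/s): [2.22, 2.22, 2.79, 3.14, 3.14, 3.14].

### API

Orientations are given as a unit quaternion [x, y, z, w].
In Python, from workcell import sense, cams, close_job, manip gives the robot as it stands. The module is installed in compiled form; this text tells all that it offers.
- The arm moves only by the tool arm_command, never from a script. Its arguments are lists of equal length, an entry for each row: "translation": the shift along the tool's x, y, z in m, a list of three; "spin": the turn about the tool's z in rad; "hand": the opening, from -1 (shut) to 1 (fully open). A call has 1 to 8 rows; each row shifts and turns the commanded pose from where the row before left it, along the tool's axes as they then stand; what a row does not reach is not made up. A row lasts 1/10 s, in which the tool goes at most 50 mm and 8.59 degrees, less where a joint would pass 70% of its speed; a pose out of reach is approached as far as the arm can. A call is refused whole if a number of a shift passes 0.05 or a number of a turn 0.15, either way. A call with a gripper value outside its range is refused whole. The fingers move at their own pace and stop on an object; "squeeze" is the grip in N (left out, the last holds). Time passes only in rows, so rows that do not move let the fingers close. It gives the time, the measured TCP pose, the force, the opening and the grip force at its end, in the units of the state.
- sense(): the state, without advancing time (a new reading comes with each control period).
- cams.read_camera(name): name is "scene" or "top" or "wrist"; returns a dict with "pixels" (400x640x3 uint8, red, green, blue), "depth" (400x640 float32, m along the optical axis (not along the pixel's ray), 0 where there is no reading), "K" (3x3 intrinsics, pixels), "world_from_camera" (4x4, takes a point from camera to world coordinates). Camera axes: x right, y down, z forward; pixel columns grow to the right and rows downward; lengths in m; the calibration is good to about 2 mm. A picture is of the moment at which its call begins.
- close_job(): hands the job in; it is judged then, once.
The state is a dict: "clock": time; "joints": joint angles; "qd": joint speeds; "joint_torque": joint torques, N m; "tcp_pos": TCP position; "orientation": TCP orientation; "ft_force": force on the tool from outside, world axes, zero at the start; "moment": the same for the moment, N m; "grip_width": finger opening in m; "finger_force": force on a finger pad.
Only numpy, scipy, OpenCV 4.12 (cv2) and the standard library are available. Lean on these libraries where they do the work, as an engineer would, in place of code of your own. Each camera call takes 0.05 s, during which the arm holds its last target. There are 200 camera calls.

### The job

The small inspection camera hangs on a blue bored carriage that is threaded on a bent steel rod. Slide the carriage along the rod, turning it to follow the bend, and push the orange sleeve on the far straight with it until the sleeve is fully home against the black end post; then let go, leaving the camera hanging over the circuit board. Go gently and feel your way: do not force the carriage against the rod or against the sleeve's end stop, push the sleeve only with the carriage, and leave the other things on the bench alone.

Things in the scene. Friction and masses are not known exactly. Their poses are not given: they have to be found in the camera images.
- stand: Fixed dark steel base plate, 260 (x) by 300 (y) by 12 mm, turned up to 20 degrees; origin on the bench surface, z up. Over it a level round steel rod, diameter 12 mm, axis 150 mm above the bench, on a post at either end. The rod unit (rod, posts, sleeve) was set on the plate by hand: it stands up to 5 mm off the nominal layout in x and y, turned up to 3 degrees about this origin. Feel for it: poses don't tell.
- bend_center (a point): Nominal centre of the rod's bend, fixed to the plate at rod height (stand x = 20, y = -20 mm). Nominal rod axis from here, in the stand's axes, mm: first post at (-110, -120), straight along +y to (-110, 0), then a 90 degree bend of radius 110 mm, clockwise seen from above, to (0, 110), then straight along +x to the end post at (90, 110).
- dock (a point): Nominal place, fixed to the plate, of the carriage's centre when docked with the sleeve home (stand x = 64, y = 90, z = 150 mm), the bore along the stand's x. The real place is off as the rod is. The posts end in black blocks, 24 mm square, up to 14 mm above the rod's axis.
- carriage_center (a point): Middle of the blue carriage's bore. Block 24 mm long (own x, the bore's axis), 32 wide (y), 36 high (z up), centred here; the camera, 24 mm wide, hangs to 66 mm below. 0.14 to 0.28 kg. Bore 15 mm: 1.5 mm play all round, hangs 1.5 mm low. Starts on the first straight, 25 to 65 mm before the bend, x towards the bend. Friction on the rod 0.5 to 0.7. Over 25 N against the rod, or 20 N on the sleeve, is forcing it.
- sleeve (a joint): Orange sleeve on the rod's far straight, 28 mm diameter, 22 mm long. Value 0 to 0.010 m, growing as it is pushed towards the end post (stand +x); 0.010 is home, a dead stop at the post's black block. Starts between 0 and 0.003. Friction of about 5 N holds it and it stays where it is left.
- spacer_a_center (a point): Loose brass spacer, 20 mm diameter, 26 mm high, standing on the base plate inside the bend; this point at its centre. To be left alone.
- spacer_b_center (a point): Loose steel spacer, 20 mm diameter, 26 mm high, standing on the base plate inside the bend; this point at its centre. To be left alone.
- pliers: Loose red and yellow pliers lying on the bench, about 200 mm long, to be left alone; origin under the pivot.
- tester: Loose blue tester box with a small screen, 150 by 130 by 45 mm, to be left alone; origin at the centre of its underside.
- steel_can: Loose steel cylinder, 32 mm diameter, 75 mm high, standing on the bench, to be left alone; origin at the centre of its underside.

How it is judged:
By the outcome, as a careful person would: the job done as asked, in the order asked, and still so for the second after the job is handed in, with the robot touching nothing.
It also fails if it takes over 72 s, if anything falls off the work surface, if the arm or the gripper's body presses on something with over 40 N, if the wrist force passes 120 N, or if a joint passes its speed limit or range.

## Working session

There is one attempt and no reset: what is moved stays moved. The work goes in short steps, Python scripts to look and compute and a tool call to move; the robot and the scene stay as the last step left them, time stands still between calls to the robot, and variables do not carry over. Pictures are saved under pics/ and viewed, at most 10 in all, crops included, and the job is handed in when it is done.

Besides the shell and the picture viewer there is one more tool, called after "Call:" as a command line: name --pt "numbers of a row" for each row, then --argument value for the rest. arm_command: Moves the arm, as the interface text tells. Its arguments: {"type":"object","properties":{"translation":{"type":"array","items":{"type":"array","items":{"type":"number"}}},"spin":{"type":"array","items":{"type":"number"}},"hand":{"type":"array","items":{"type":"number"}},"squeeze":{"type":"number"}},"required":["translation","spin","hand"]}

```bash
mkdir -p pics
python3 - <<'E'
from workcell import sense,cams,manip
import cv2,numpy as np
s=sense();print(s,manip.pinch_z)
for n in("scene","top"):
    r=cams.read_camera(n);cv2.imwrite(f"pics/{n}0.png",r["pixels"][:,:,::-1]);np.savez(f"{n}0.npz",**r)
    print(n,r["K"].round(1).tolist(),r["world_from_camera"].round(3).tolist())
E
```

```text
{'clock': 0.0, 'joints': array([ 1.19539287e+00,  4.91537706e-01,  1.55943492e+00, -7.62748378e-06,
        1.09169830e+00, -1.05588274e-01]), 'qd': array([ 3.93621154e-04,  2.69644549e-04, -6.74801796e-04, -8.97961772e-04,
        2.11702965e-03,  8.84844723e-05]), 'joint_torque': array([-3.22942287e-04, -6.12634921e+01, -2.58182323e+01,  6.92676567e-02,
        4.81942215e-02, -1.13545661e-04]), 'tcp_pos': array([0.16648128, 0.60217346, 0.21408033]), 'orientation': array([ 1.34496977e-01,  9.90913857e-01, -5.24428007e-04, -1.25128275e-04]), 'ft_force': array([0.13602616, 0.07473948, 0.31568713]), 'moment': array([-0.01901182, -0.05562848, -0.00050447]), 'finger_force': 0.0, 'grip_width': 0.09521854253381538} -0.0188
scene [[498.7, 0.0, 316.2], [0.0, 498.7, 203.1], [0.0, 0.0, 1.0]] [[0.021, 0.635, -0.772, 1.533], [1.0, -0.009, 0.02, -0.011], [0.006, -0.773, -0.635, 0.963], [0.0, 0.0, 0.0, 1.0]]
top [[437.5, 0.0, 325.2], [0.0, 437.5, 192.8], [0.0, 0.0, 1.0]] [[0.004, -0.985, 0.172, 0.306], [-1.0, -0.001, 0.019, -0.002], [-0.019, -0.172, -0.985, 1.287], [0.0, 0.0, 0.0, 1.0]]
```

View pics/scene0.png

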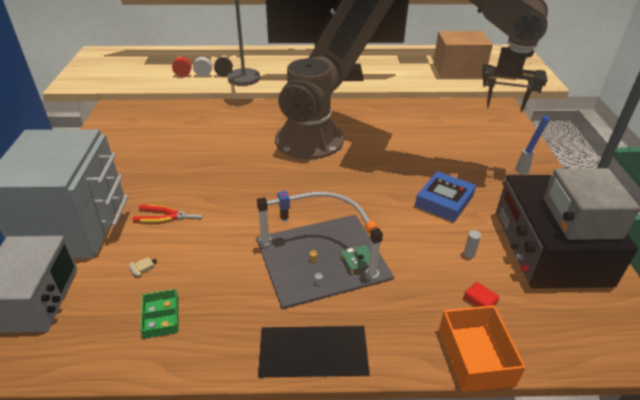

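View pics/top0.png

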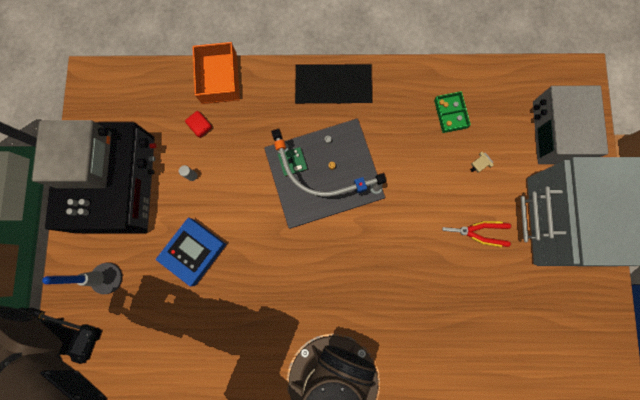

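Scene: the carriage is at (284,201) and the sleeve at (372,228). In the top view the carriage is at (361,185), the bend is on the lower left, and the end post is at (277,134). Next I measure these.

```bash
cat > h.py <<'E'
import numpy as np,cv2
from workcell import sense,cams
def world(r):
    d=r["depth"];K=r["K"];T=r["world_from_camera"];v,u=np.mgrid[:400,:640]
    P=np.stack([(u-K[0,2])/K[0,0]*d,(v-K[1,2])/K[1,1]*d,d],-1)
    return P@T[:3,:3].T+T[:3,3]
def onplane(r,uv,z):
    K=r["K"];T=r["world_from_camera"];uv=np.atleast_2d(uv).astype(float)
    d=np.c_[(uv-K[[0,1],[2,2]])/K[[0,1],[0,1]],np.ones(len(uv))]@T[:3,:3].T
    return T[:3,3]+d*((z-T[2,3])/d[:,2])[:,None]
E
python3 - <<'E'
from h import *
for n in("top","scene"):
    r=dict(np.load(n+"0.npz"));W=world(r);hsv=cv2.cvtColor(r["pixels"],cv2.COLOR_RGB2HSV)
    reg=(W[...,0]>.35)&(W[...,0]<.85)&(abs(W[...,1])<.25)&(r["depth"]>0)
    z=W[...,2]
    # plate
    m=(reg&(abs(z-.012)<.006)&(hsv[...,2]<110)&(hsv[...,1]<80)).astype(np.uint8)
    m=cv2.morphologyEx(m,cv2.MORPH_CLOSE,np.ones((9,9)));
    m=cv2.morphologyEx(m,cv2.MORPH_OPEN,np.ones((5,5)))
    c=max(cv2.findContours(m,0,1)[0],key=cv2.contourArea)[:,0]
    p=onplane(r,c,.012)[:,:2]
    print(n,"plate",cv2.minAreaRect((p*1000).astype(np.float32)))
    H=hsv[...,0];S=hsv[...,1]
    hi=reg&(z>.12)&(z<.2)
    for nm,mk in dict(blue=hi&(H>100)&(H<130)&(S>110),orange=hi&(H>3)&(H<20)&(S>150),black=hi&(hsv[...,2]<50)&(z>.15)).items():
        q=W[mk];print(nm,len(q),q.mean(0).round(4),q.min(0).round(3),q.max(0).round(3))
        if nm=="blue":
            t=q[q[:,2]>.16];print(" top",len(t),t.mean(0),cv2.minAreaRect((t[:,:2]*1000).astype(np.float32)))
        if nm=="black":
            for sgn in(q[:,1]<0,q[:,1]>=0):
                print("  blk",q[sgn].mean(0).round(4),sgn.sum(),cv2.minAreaRect((q[sgn][:,:2]*1000).astype(np.float32)))
    g=hi&(S<60)&(hsv[...,2]>90);q=W[g];print("rod",len(q),q[:,2].mean(),q[::max(1,len(q)//25)].round(3).tolist())
    np.save(n+"_rod.npy",q)
E
```

```text
top plate ((591.4853515625, 27.327774047851562), (256.8154602050781, 296.132568359375), 17.862857818603516)
blue 118 [ 0.5236 -0.0722  0.1612] [ 0.507 -0.088  0.128] [ 0.544 -0.057  0.171]
 top 95 [ 0.5254022  -0.07217645  0.16528534] ((525.72509765625, -72.73207092285156), (31.753219604492188, 23.980953216552734), 17.428016662597656)
orange 124 [0.6305 0.1113 0.1588] [ 0.534 -0.14   0.139] [0.679 0.167 0.166]
black 141 [0.6008 0.01   0.1615] [ 0.53  -0.138  0.151] [0.676 0.163 0.169]
  blk [ 0.5411 -0.1254  0.1615] 72 ((542.1693725585938, -125.51388549804688), (21.932886123657227, 19.674259185791016), 16.065185546875)
  blk [0.6631 0.1512 0.1615] 69 ((663.4223022460938, 151.58547973632812), (22.81483268737793, 20.364173889160156), 18.423696517944336)
rod 490 0.15375887422168236 [[0.653, 0.15, 0.155], [0.615, 0.141, 0.153], [0.604, 0.136, 0.152], [0.592, 0.127, 0.156], [0.579, 0.13, 0.152], [0.568, 0.124, 0.152], [0.558, 0.122, 0.151], [0.55, 0.106, 0.151], [0.541, -0.101, 0.153], [0.538, -0.112, 0.155], [0.536, -0.115, 0.151], [0.53, 0.094, 0.156], [0.528, -0.088, 0.152], [0.522, 0.
[... 199 characters left out ...]
0.506, -0.011, 0.152], [0.503, 0.025, 0.154], [0.501, 0.047, 0.152], [0.501, -0.003, 0.15]]
scene plate ((601.1919555664062, 30.170730590820312), (258.39227294921875, 297.6744384765625), 17.998153686523438)
blue 33 [ 0.5356 -0.0711  0.1658] [ 0.521 -0.081  0.163] [ 0.548 -0.06   0.17 ]
 top 33 [ 0.5356113  -0.07108771  0.16581887] ((532.4925537109375, -70.48870849609375), (27.759225845336914, 19.22708511352539), 15.032608032226562)
orange 108 [0.6431 0.1412 0.1567] [ 0.551 -0.111  0.139] [0.678 0.169 0.167]<stdin>:16: RuntimeWarning: Mean of empty slice.
  ret = um.true_divide(
Traceback (most recent call last):
ValueError: zero-size array to reduction operation minimum which has no identity
```

Call:
arm_command --pt "-0.026 -0.028 -0.012" --pt "-0.026 -0.028 -0.012" --pt "-0.026 -0.028 -0.012" --pt "-0.026 -0.028 -0.012" --pt "-0.026 -0.028 -0.012" --pt "-0.026 -0.028 -0.012" --pt "-0.026 -0.028 -0.012" --pt "-0.026 -0.028 -0.012" --spin '[0,0,0,0,0,0,0,0]' --hand '[1,1,1,1,1,1,1,1]'

```text
clock: 0.9
tcp_pos: [0.3076, 0.3296, 0.311]
orientation: [0.134, 0.991, -0.0, -0.0]
ft_force: [0.8, -0.2, 0.8]
grip_width: 0.0951
finger_force: 0.0
```

Call:
arm_command --pt "-0.026 -0.028 0" --pt "-0.026 -0.028 0" --pt "-0.026 -0.028 0" --pt "-0.026 -0.028 0" --pt "-0.026 -0.028 0" --pt "-0.026 -0.028 0" --pt "-0.026 -0.028 0" --pt "-0.026 -0.028 0" --spin '[0,0,0,0,0,0,0,0]' --hand '[1,1,1,1,1,1,1,1]'

```text
clock: 1.7
tcp_pos: [0.4485, 0.0582, 0.3106]
orientation: [0.135, 0.991, 0.0, -0.0]
ft_force: [1.0, 1.1, -0.3]
grip_width: 0.0951
finger_force: 0.0
```

Call:
arm_command --pt "0 0 0" --pt "0 0 0" --pt "0 0 0" --pt "0 0 0" --pt "0 0 0" --pt "0 0 0" --pt "0 0 0" --pt "0 0 0" --spin '[0.14,0.14,0.14,0.14,0.14,0.14,0.14,0]' --hand '[1,1,1,1,1,1,1,1]'

```text
clock: 2.5
tcp_pos: [0.448, 0.0597, 0.3105]
orientation: [0.586, 0.81, -0.0, -0.0]
ft_force: [0.3, 0.8, -0.2]
grip_width: 0.0952
finger_force: 0.0
```

Run:
```python
from h import *
s=sense();print(s["clock"],s["tcp_pos"],s["orientation"],s["joints"].round(3),s["ft_force"])
r=cams.read_camera("wrist");cv2.imwrite("pics/w1.png",r["pixels"][:,:,::-1]);np.savez("w1.npz",**r)
print(r["world_from_camera"].round(4).tolist(),r["K"][0,0])
```

```text
2.5 [0.44798022 0.05971853 0.31045202] [ 5.85873743e-01  8.10402317e-01 -7.56310028e-05 -1.90900413e-04] [-0.014  0.142  1.817  0.     1.184 -0.333] [ 0.32633764  0.80255127 -0.23316728]
[[0.9495, 0.3045, 0.0751, 0.4283], [0.3136, -0.9218, -0.2278, 0.1243], [-0.0002, 0.2399, -0.9708, 0.4808], [0.0, 0.0, 0.0, 1.0]] 287.16171585529236
```

View pics/w1.png

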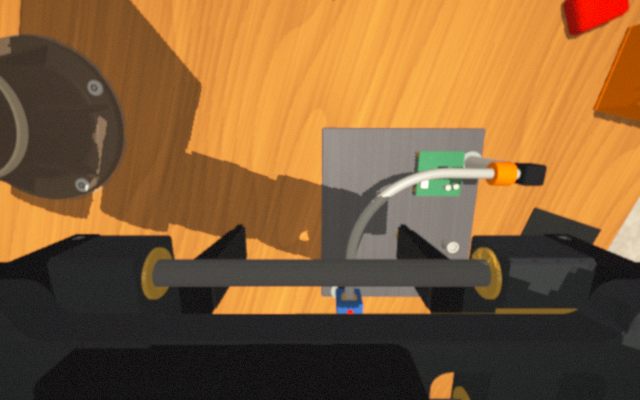

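The wrist view shows the carriage at (348,300) partly hidden by the gripper, the sleeve at (502,174) and the end post at (532,175). I'll back up to get everything in view.

Call:
arm_command --pt "-0.04 0.002 0" --pt "-0.04 0.002 0" --pt "-0.04 0.002 0" --pt "-0.04 0.002 0" --pt "0 0 0" --pt "0 0 0" --spin '[0,0,0,0,0,0]' --hand '[1,1,1,1,1,1]'

```text
clock: 3.15
tcp_pos: [0.506, -0.09, 0.3101]
orientation: [0.584, 0.811, -0.0, -0.001]
ft_force: [-0.2, 0.2, 0.2]
grip_width: 0.0951
finger_force: 0.0
```

Run:
```python
from h import *
s=sense();print(s["clock"],s["tcp_pos"],s["orientation"],s["ft_force"])
r=cams.read_camera("wrist");cv2.imwrite("pics/w2.png",r["pixels"][:,:,::-1]);np.savez("w2.npz",**r)
```

```text
3.15 [ 0.50601028 -0.09002359  0.31012059] [ 5.84417436e-01  8.11452972e-01 -5.58762297e-05 -5.75235137e-04] [-0.22439059  0.19429416  0.18229485]
```

View pics/w2.png

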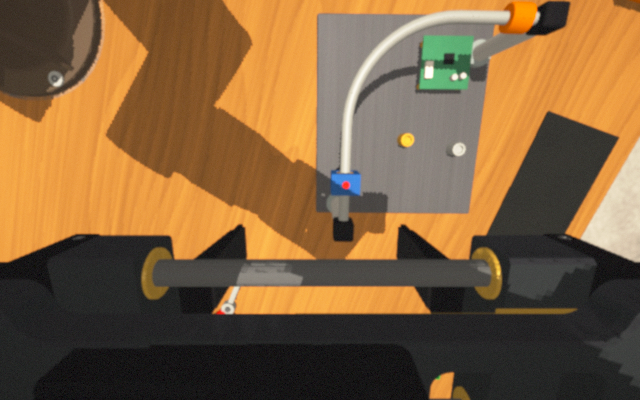

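The view shows the full rod: carriage at (346,183), sleeve (520,17), end post (552,17), first post (343,229). I'll fit the rod from this view.

```bash
cat > fit.py <<'E'
from h import *
from scipy.optimize import least_squares
def dist(q,p):  # signed distance to nominal rod placed at bend centre p[0:2], angle p[2]
    c,s=np.cos(p[2]),np.sin(p[2]);x,y=((q-p[:2])@np.array([[c,-s],[s,c]])).T
    return np.where(y<0,-110e-3-x,np.where(x>0,y-110e-3,np.hypot(x,y)-110e-3))
def rodfit(r):
    W=world(r);hsv=cv2.cvtColor(r["pixels"],cv2.COLOR_RGB2HSV);z=W[...,2]
    reg=(W[...,0]>.45)&(W[...,0]<.75)&(W[...,1]>-.16)&(W[...,1]<.2)&(r["depth"]>0)
    hi=reg&(z>.142)&(z<.165)&(hsv[...,1]<70)&(hsv[...,2]>75)
    v,u=np.nonzero(hi);q=onplane(r,np.c_[u,v],.15)[:,:2]
    f=least_squares(lambda p:dist(q,p),[.59,.01,.3],loss="soft_l1",f_scale=.003)
    k=abs(dist(q,f.x))<.008
    f=least_squares(lambda p:dist(q[k],p),f.x,loss="soft_l1",f_scale=.003)
    return f.x,k.sum(),dist(q[k],f.x).std(),W,hsv,reg
E
python3 - <<'E'
from fit import *
for n in("w2","top0","scene0","w1"):
    r=dict(np.load(n+".npz"));p,k,sd,W,hsv,reg=rodfit(r)
    print(n,"rod bend c",p[:2].round(4),np.degrees(p[2]).round(2),k,sd.round(4))
    z=W[...,2];H,S,V=hsv[...,0],hsv[...,1],hsv[...,2]
    m=((abs(z-.012)<.006)&(S<80)&reg|(reg&(z>.005)&(z<.03))).astype(np.uint8)
    m=cv2.morphologyEx(m,cv2.MORPH_CLOSE,np.ones((15,15)));c=max(cv2.findContours(m,0,1)[0],key=cv2.contourArea)
    print("  plate",cv2.minAreaRect((onplane(r,c[:,0],.012)[:,:2]*1000).astype(np.float32)))
    R=np.array([[np.cos(p[2]),-np.sin(p[2])],[np.sin(p[2]),np.cos(p[2])]])
    for nm,mk,h in(("blue",reg&(z>.155)&(H>95)&(H<130)&(S>110),.1665),("orange",reg&(z>.13)&(H>3)&(H<22)&(S>150)&(W[...,1]>.08),.158),("black",reg&(z>.158)&(V<60)&(W[...,1]>.1),.164),("black0",reg&(z>.158)&(V<60)&(W[...,1]<-.1),.164)):
        v,u=np.nonzero(mk)
        if len(u)<5: continue
        q=onplane(r,np.c_[u,v],h)[:,:2];a=cv2.minAreaRect((q*1000).astype(np.float32))
        l=(q-p[:2])@R
        print("  ",nm,len(u),q.mean(0).round(4),"rect",np.round(a[0],1),np.round(a[1],1),round(a[2],1),"in rod frame",((np.array(a[0])/1000-p[:2])@R).round(4),l.min(0).round(4),l.max(0).round(4))
E
```

```text
w2 rod bend c [0.6157 0.0225] 17.56 3521 0.0035
  plate ((596.25830078125, 28.799224853515625), (258.7291564941406, 298.314208984375), 17.73220443725586)
   blue 603 [ 0.5208 -0.0956] rect [ 526.1 -266.9] [702.4 281.3] 50.8 in rod frame [-0.1728 -0.2488] [-0.5186 -0.3631] [ 0.1981 -0.0493]
   orange 988 [0.6418 0.1431] rect [650.7 145.6] [70.4 31.1] 18.5 in rod frame [0.0705 0.1069] [0.0354 0.0914] [0.1055 0.1228]
   black 673 [0.6657 0.1516] rect [665.8 151.3] [25.4 23.4] 18.5 in rod frame [0.0866 0.1077] [0.074  0.0959] [0.0992 0.1196]
   black0 1234 [ 0.4552 -0.2112] rect [ 461.4 -190. ] [239.2  62.8] 47.7 in rod frame [-0.2113 -0.1561] [-0.3078 -0.2293] [-0.1003 -0.1065]
top0 rod bend c [0.6128 0.0203] 17.42 504 0.0034
  plate ((599.4271850585938, 17.479705810546875), (295.4783630371094, 358.10833740234375), 2.117431402206421)
   blue 99 [ 0.5248 -0.072 ] rect [525.5 -72.3] [32.6 24. ] 17.7 in rod frame [-0.111  -0.0622] [-0.1274 -0.0742] [-0.0947 -0.0502]
   orange 110 [0.6414 0.1425] rect [650.3 146.3] [58.4 26.7] 15.7 in rod frame [0.0735 0.109 ] [0.0441 0.0959] [0.1025 0.1229
[... 787 characters left out ...]
 [0.1106 0.114 ]
   black0 9 [ 0.5622 -0.1229] rect [ 562.7 -123.5] [ 6.  14.3] 27.8 in rod frame [-0.0934 -0.1239] [-0.0969 -0.1308] [-0.09  -0.117]
w1 rod bend c [0.6159 0.0221] 17.92 2026 0.0035
  plate ((584.4410400390625, 64.56982421875), (258.927734375, 224.82015991210938), 17.95897102355957)
   blue 294 [ 0.5314 -0.0625] rect [686.2 -27.8] [343.4 126.2] 30.4 in rod frame [ 0.0515 -0.0691] [-0.1265 -0.1562] [0.2148 0.0214]
   orange 2036 [0.6776 0.0579] rect [666.9  11. ] [286.7 228.2] 59.0 in rod frame [ 0.0451 -0.0262] [-0.1077 -0.1978] [0.1945 0.124 ]
   black 11543 [0.7847 0.0441] rect [780.3  47.9] [138.2 324.5] 67.9 in rod frame [ 0.1643 -0.026 ] [ 0.0309 -0.147 ] [0.2746 0.1215]
```

Run:
```python
from fit import *
for n in("w2","top0"):
    r=dict(np.load(n+".npz"));W=world(r);hsv=cv2.cvtColor(r["pixels"],cv2.COLOR_RGB2HSV)
    z=W[...,2];H,S,V=hsv[...,0],hsv[...,1],hsv[...,2]
    box=(W[...,0]>.48)&(W[...,0]<.7)&(W[...,1]>-.16)&(W[...,1]<.2)
    if n=="w2": box[246:]=False
    for nm,mk,h in(("blue",(z>.162)&(z<.172)&(H>95)&(H<130)&(S>110)|(z>.16)&(z<.175)&(abs(W[...,1]+.072)<.02),.1665),("end",(z>.158)&(V<60)&(W[...,1]>.1),.164),("first",(z>.158)&(V<60)&(W[...,1]<-.1),.164),("orange",(z>.158)&(z<.17)&(H>3)&(H<22)&(S>150)&(W[...,1]>.08),.162)):
        m=(mk&box&(r["depth"]>0)).astype(np.uint8)
        c=max(cv2.findContours(m,0,1)[0],key=cv2.contourArea)[:,0]
        a=cv2.minAreaRect((onplane(r,c,h)[:,:2]*1000).astype(np.float32))
        mm=np.zeros_like(m);cv2.fillPoly(mm,[c],1);print(n,nm,np.round(a[0],1),np.round(a[1],1),round(a[2],1),"zmed",np.median(z[(mm>0)&(r["depth"]>0)]).round(4),c.min(0),c.max(0))
```

```text
w2 blue [529.4 -70.3] [32.2 23.6] 18.5 zmed 0.1669 [331 174] [360 195]
w2 end [665.8 151.3] [25.4 23.4] 18.5 zmed 0.164 [539   2] [568  29]
w2 first [ 545.4 -123.3] [21.1 22.3] 19.1 zmed 0.1642 [334 222] [352 240]
w2 orange [638.6 142.8] [24.8 23.1] 15.8 zmed 0.1625 [509   3] [536  29]
top0 blue [525.7 -72.4] [32.6 24.9] 18.8 zmed 0.165 [355 177] [366 191]
top0 end [663.2 151. ] [22.1 21.1] 19.1 zmed 0.162 [272 129] [280 138]
top0 first [ 541.8 -125.8] [21.6 20.8] 17.0 zmed 0.1625 [376 174] [385 182]
top0 orange [635.7 141.1] [21.9 23.6] 19.1 zmed 0.1614 [275 139] [284 148]
```

Call:
arm_command --pt "0.011 0.027 0" --pt "0 0 0.03" --pt "0 0 0.03" --pt "0 0 0.03" --pt "0 0 0.03" --pt "0 0 0.03" --pt "0 0 0.029" --pt "0 0 0" --spin '[0.015,0,0,0,0,0,0,0]' --hand '[1,1,1,1,1,1,1,1]'

```text
clock: 4.0
tcp_pos: [0.5265, -0.069, 0.1291]
orientation: [0.59, 0.807, -0.001, -0.003]
ft_force: [-0.4, -0.4, 0.6]
grip_width: 0.095
finger_force: 0.0
```

Call:
arm_command --pt "0 0 0" --pt "0 0 0" --pt "0 0 0" --pt "0 0 0" --pt "0 0 0" --pt "0 0 0" --pt "0 0 0" --pt "0 0 0" --spin '[0,0,0,0,0,0,0,0]' --hand '[-0.1,-0.1,-0.1,-0.1,-0.1,-0.1,-0.1,-0.1]' --squeeze 5

```text
clock: 4.8
tcp_pos: [0.5284, -0.0706, 0.1316]
orientation: [0.591, 0.807, 0.0, -0.0]
ft_force: [0.9, 0.1, 0.2]
grip_width: 0.0437
finger_force: 0.0
```

Run:
```python
from h import *
s=sense();print({k:np.round(v,4) for k,v in s.items()})
r=cams.read_camera("wrist");cv2.imwrite("pics/w3.png",r["pixels"][:,:,::-1]);np.savez("w3.npz",**r)
```

```text
{'clock': np.float64(4.8), 'joints': array([-2.5690e-01,  4.6680e-01,  1.8746e+00,  1.0000e-04,  8.0010e-01,
       -5.6300e-01]), 'qd': array([ 0.0021,  0.0003,  0.0019, -0.0003, -0.0001,  0.0007]), 'joint_torque': array([ 4.30000e-03, -5.36890e+01, -1.98175e+01,  3.66000e-02,
        7.66000e-02, -2.00000e-04]), 'tcp_pos': array([ 0.5284, -0.0706,  0.1316]), 'orientation': array([ 0.5911,  0.8066,  0.    , -0.    ]), 'ft_force': array([0.9342, 0.1184, 0.2255]), 'moment': array([-0.0701,  0.048 , -0.002 ]), 'finger_force': np.float64(0.0), 'grip_width': np.float64(0.0437)}
```

View pics/w3.png

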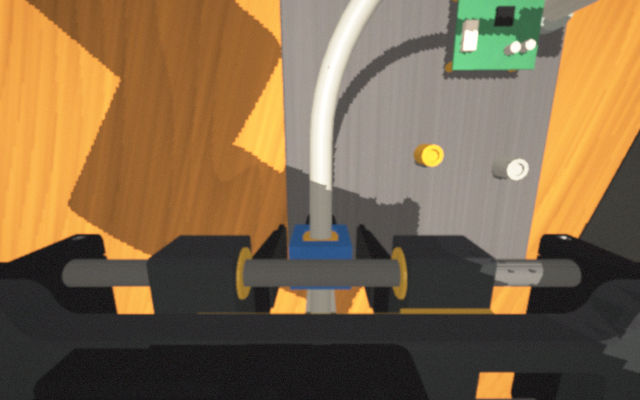

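The carriage (321,245) is centred between the fingers, so I close gently.

Call:
arm_command --pt "0 0 0" --pt "0 0 0" --pt "0 0 0" --pt "0 0 0" --spin '[0,0,0,0]' --hand '[-0.25,-0.32,-0.4,-0.4]' --squeeze 5

```text
clock: 5.25
tcp_pos: [0.5283, -0.0706, 0.1316]
orientation: [0.591, 0.807, 0.0, -0.0]
ft_force: [-0.2, 0.6, 0.0]
grip_width: 0.0319
finger_force: 5.0
```

Call:
arm_command --pt "0 0 0" --pt "0 0 0" --pt "0 0 0" --pt "0 0 0" --spin '[0,0,0,0]' --hand '[-0.5,-0.5,-0.5,-0.5]' --squeeze 10

```text
clock: 5.65
tcp_pos: [0.5283, -0.0706, 0.1316]
orientation: [0.591, 0.807, 0.0, -0.0]
ft_force: [-0.9, 0.2, -0.1]
grip_width: 0.0319
finger_force: 10.0
```

```bash
cat > st.py <<'E'
from h import *
s=sense();a,b=s["orientation"][:2];phi=np.arctan2(b*b-a*a,2*a*b)
f=s["ft_force"];y=np.array([np.cos(phi),np.sin(phi)]);x=np.array([-np.sin(phi),np.cos(phi)])
print("t",round(s["clock"],2),"tcp",s["tcp_pos"].round(4),"phi",np.degrees(phi).round(2),"F tool x,y",(f[:2]@x).round(1),(f[:2]@y).round(1),"Fz",f[2].round(1),"M",s["moment"].round(3),"grip",s["grip_width"].round(4),s["finger_force"].round(1),"q",s["joints"].round(2))
E
python3 st.py
```

```text
Traceback (most recent call last):
  File "st.py", line 4, in <module>
    print("t",round(s["clock"],2),"tcp",s["tcp_pos"].round(4),"phi",np.degrees(phi).round(2),"F tool x,y",(f[:2]@x).round(1),(f[:2]@y).round(1),"Fz",f[2].round(1),"M",s["moment"].round(3),"grip",s["grip_width"].round(4),s["finger_force"].round(1),"q",s["joints"].round(2))
                                                                                                                                                                                                   ^^^^^^^^^^^^^^^^^^^^^
AttributeError: 'float' object has no attribute 'round'
```

Call:
arm_command --pt "0 0 -0.0007" --pt "0 0 -0.0008" --pt "0 0 0" --spin '[0,0,0]' --hand '[-0.5,-0.5,-0.5]'

```text
clock: 5.95
tcp_pos: [0.5283, -0.0706, 0.1332]
orientation: [0.591, 0.807, 0.0, -0.0]
ft_force: [0.1, -0.1, -2.3]
grip_width: 0.032
finger_force: 10.0
```

Call:
arm_command --pt "0 0.001 0" --pt "0 0 0" --spin '[0,0]' --hand '[-0.5,-0.5]'

```text
clock: 6.15
tcp_pos: [0.5292, -0.0703, 0.1331]
orientation: [0.591, 0.807, -0.0, -0.0]
ft_force: [-1.6, -2.0, -1.4]
grip_width: 0.0322
finger_force: 10.0
```

Call:
arm_command --pt "0 0.0007 0" --pt "0 0 0" --spin '[0,0]' --hand '[-0.5,-0.5]'

```text
clock: 6.35
tcp_pos: [0.5293, -0.0702, 0.133]
orientation: [0.591, 0.807, -0.001, -0.001]
ft_force: [-4.7, -2.0, -0.3]
grip_width: 0.0319
finger_force: 10.0
```

```bash
sed -i 's/s\["grip_width"\].round(4),s\["finger_force"\].round(1)/round(s["grip_width"],4),round(s["finger_force"],1)/' st.py; python3 st.py
```

```text
t 6.35 tcp [ 0.5293 -0.0702  0.133 ] phi 17.55 F tool x,y -0.5 -5.1 Fz -0.3 M [-0.534  0.819 -0.076] grip 0.0319 10.0 q [-0.26  0.47  1.87 -0.    0.81 -0.56]
```

Call:
arm_command --pt "0 -0.0012 0" --pt "0 -0.0012 0" --pt "0 0 0" --spin '[0,0,0]' --hand '[-0.5,-0.5,-0.5]'

```text
clock: 6.65
tcp_pos: [0.5277, -0.0708, 0.1331]
orientation: [0.591, 0.807, 0.0, 0.0]
ft_force: [0.1, 1.3, -2.2]
grip_width: 0.0324
finger_force: 10.0
```

Call:
arm_command --pt "0 -0.0008 0" --pt "0 0 0" --spin '[0,0]' --hand '[-0.5,-0.5]'

```text
clock: 6.85
tcp_pos: [0.5269, -0.071, 0.1331]
orientation: [0.591, 0.807, 0.0, 0.0]
ft_force: [0.4, 0.1, -1.7]
grip_width: 0.0318
finger_force: 10.0
```

Call:
arm_command --pt "0 -0.0008 0" --pt "0 0 0" --spin '[0,0]' --hand '[-0.5,-0.5]'

```text
clock: 7.05
tcp_pos: [0.5263, -0.0713, 0.1331]
orientation: [0.591, 0.807, 0.0, 0.0]
ft_force: [1.5, 0.4, -2.9]
grip_width: 0.0316
finger_force: 10.0
```

```bash
python3 st.py
```

```text
t 7.05 tcp [ 0.5263 -0.0713  0.1331] phi 17.53 F tool x,y -0.1 1.5 Fz -2.9 M [ 0.016 -0.188  0.035] grip 0.0316 10.0 q [-0.26  0.46  1.88  0.    0.8  -0.57]
```

Call:
arm_command --pt "0.002 0.0016 0" --pt "0.004 0 0" --pt "0.004 0 0" --pt "0.004 0 0" --pt "0.004 0 0" --pt "0.002 0 0" --pt "0 0 0" --spin '[0,0,0,0,0,0,0]' --hand '[-0.5,-0.5,-0.5,-0.5,-0.5,-0.5,-0.5]'

```text
clock: 7.75
tcp_pos: [0.5216, -0.0514, 0.1331]
orientation: [0.591, 0.807, 0.0, -0.0]
ft_force: [-0.4, 0.6, -3.0]
grip_width: 0.0322
finger_force: 10.0
```

```bash
python3 st.py
```

```text
t 7.75 tcp [ 0.5216 -0.0514  0.1331] phi 17.56 F tool x,y 0.7 -0.2 Fz -3.0 M [-0.079  0.05  -0.02 ] grip 0.0322 10.0 q [-0.22  0.45  1.89  0.    0.79 -0.53]
```

Call:
arm_command --pt "0.005 0 0" --pt "0.005 0 0" --pt "0.005 0 0" --pt "0.005 0 0" --pt "0.005 0 0" --pt "0.005 0 0" --pt "0.005 0 0" --pt "0 0 0" --spin '[0,0,0,0,0,0,0,0]' --hand '[-0.5,-0.5,-0.5,-0.5,-0.5,-0.5,-0.5,-0.5]'

```text
clock: 8.55
tcp_pos: [0.5109, -0.0178, 0.1331]
orientation: [0.591, 0.807, 0.0, -0.0]
ft_force: [-0.5, 0.3, -2.0]
grip_width: 0.0319
finger_force: 10.0
```

Call:
arm_command --pt "0 0.0012 0" --pt "0 0 0" --spin '[0,0]' --hand '[-0.5,-0.5]'

```text
clock: 8.75
tcp_pos: [0.5125, -0.0181, 0.1331]
orientation: [0.591, 0.807, 0.0, 0.0]
ft_force: [0.0, -1.2, -2.4]
grip_width: 0.0318
finger_force: 10.0
```

Call:
arm_command --pt "0 0.0008 0" --pt "0 0 0" --spin '[0,0]' --hand '[-0.5,-0.5]'

```text
clock: 8.95
tcp_pos: [0.5129, -0.0179, 0.1331]
orientation: [0.591, 0.807, -0.0, -0.0]
ft_force: [-1.4, -1.7, -1.0]
grip_width: 0.0322
finger_force: 10.0
```

Call:
arm_command --pt "0 -0.0015 0" --pt "0 -0.0015 0" --pt "0 0 0" --spin '[0,0,0]' --hand '[-0.5,-0.5,-0.5]'

```text
clock: 9.25
tcp_pos: [0.5101, -0.0187, 0.1331]
orientation: [0.591, 0.807, 0.0, 0.0]
ft_force: [0.3, 0.3, -1.9]
grip_width: 0.0319
finger_force: 10.0
```

Call:
arm_command --pt "0 -0.0007 0" --pt "0 0 0" --spin '[0,0]' --hand '[-0.5,-0.5]'

```text
clock: 9.45
tcp_pos: [0.5099, -0.0188, 0.1332]
orientation: [0.591, 0.807, 0.0, 0.0]
ft_force: [3.1, 1.8, -2.2]
grip_width: 0.0318
finger_force: 10.0
```

```bash
python3 st.py
```

```text
t 9.45 tcp [ 0.5099 -0.0188  0.1332] phi 17.53 F tool x,y 0.7 3.5 Fz -2.2 M [ 0.139 -0.544 -0.002] grip 0.0318 10.0 q [-0.17  0.44  1.93  0.    0.78 -0.47]
```

Call:
arm_command --pt "0.002 0.0012 0" --pt "0.003 0.001 0" --pt "0.003 0.0003 0" --pt "0.0055 0.00014 0" --pt "0.0055 0.00014 0" --pt "0.0055 0.00014 0" --pt "0.0055 0.00014 0" --pt "0 0 0" --spin '[0,0,0,0.05,0.05,0.05,0.05,0]' --hand '[-0.5,-0.5,-0.5,-0.5,-0.5,-0.5,-0.5,-0.5]'

```text
clock: 10.25
tcp_pos: [0.5047, 0.0116, 0.1331]
orientation: [0.669, 0.744, -0.0, -0.0]
ft_force: [-0.2, 1.1, -2.5]
grip_width: 0.032
finger_force: 10.0
```

```bash
python3 st.py
```

```text
t 10.25 tcp [0.5047 0.0116 0.1331] phi 6.08 F tool x,y 1.1 -0.1 Fz -2.5 M [-0.107  0.04   0.042] grip 0.032 10.0 q [-0.11  0.43  1.94  0.    0.77 -0.21]
```

Call:
arm_command --pt "0.0055 0.00014 0" --pt "0.0055 0.00014 0" --pt "0.0055 0.00014 0" --pt "0.0055 0.00014 0" --pt "0 0 0" --spin '[0.05,0.05,0.05,0.05,0]' --hand '[-0.5,-0.5,-0.5,-0.5,-0.5]'

```text
clock: 10.75
tcp_pos: [0.5048, 0.0333, 0.1331]
orientation: [0.739, 0.674, 0.0, -0.0]
ft_force: [-0.3, -0.3, -2.5]
grip_width: 0.0321
finger_force: 10.0
```

Call:
arm_command --pt "0.0055 0.00014 0" --pt "0.0055 0.00014 0" --pt "0.0055 0.00014 0" --pt "0.0055 0.00014 0" --pt "0 0 0" --spin '[0.05,0.05,0.05,0.05,0]' --hand '[-0.5,-0.5,-0.5,-0.5,-0.5]'

```text
clock: 11.25
tcp_pos: [0.5092, 0.0547, 0.1331]
orientation: [0.802, 0.597, 0.0, -0.0]
ft_force: [-0.2, -0.4, -2.1]
grip_width: 0.0319
finger_force: 10.0
```

```bash
python3 st.py
```

```text
t 11.25 tcp [0.5092 0.0547 0.1331] phi -16.73 F tool x,y -0.4 -0.1 Fz -2.1 M [-0.088  0.084 -0.045] grip 0.0319 10.0 q [-0.02  0.44  1.92  0.    0.78  0.27]
```

Call:
arm_command --pt "0 0.001 0" --pt "0 0 0" --spin '[0,0]' --hand '[-0.5,-0.5]'

```text
clock: 11.45
tcp_pos: [0.5101, 0.0539, 0.1331]
orientation: [0.803, 0.597, -0.0, -0.0]
ft_force: [0.2, -0.2, -2.0]
grip_width: 0.0318
finger_force: 10.0
```

```bash
python3 st.py
```

```text
t 11.45 tcp [0.5101 0.0539 0.1331] phi -16.74 F tool x,y -0.2 0.3 Fz -2.0 M [-0.151  0.051  0.038] grip 0.0318 10.0 q [-0.02  0.44  1.92 -0.    0.78  0.27]
```

Call:
arm_command --pt "0 -0.001 0" --pt "0 -0.001 0" --pt "0 0 0" --spin '[0,0,0]' --hand '[-0.5,-0.5,-0.5]'

```text
clock: 11.75
tcp_pos: [0.5083, 0.0546, 0.1332]
orientation: [0.803, 0.596, 0.0, 0.0]
ft_force: [1.7, -2.0, -3.1]
grip_width: 0.0321
finger_force: 10.0
```

```bash
python3 st.py
```

```text
t 11.75 tcp [0.5083 0.0546 0.1332] phi -16.83 F tool x,y -1.4 2.2 Fz -3.1 M [-0.352 -0.112  0.017] grip 0.0321 10.0 q [-0.02  0.44  1.93 -0.    0.78  0.27]
```

Call:
arm_command --pt "0.001 0.0015 0" --pt "0.0055 0.00014 0" --pt "0.0055 0.00014 0" --pt "0.0055 0.00014 0" --pt "0.0055 0.00014 0" --pt "0.0055 0.00014 0" --pt "0.0055 0.00014 0" --pt "0 0 0" --spin '[0.016,0.05,0.05,0.05,0.05,0.05,0.05,0]' --hand '[-0.5,-0.5,-0.5,-0.5,-0.5,-0.5,-0.5,-0.5]'

```text
clock: 12.55
tcp_pos: [0.5246, 0.0853, 0.133]
orientation: [0.887, 0.462, -0.0, -0.0]
ft_force: [1.0, 0.8, -1.7]
grip_width: 0.032
finger_force: 10.0
```

```bash
python3 st.py
```

```text
t 12.55 tcp [0.5246 0.0853 0.133 ] phi -34.99 F tool x,y 1.3 0.4 Fz -1.7 M [-0.119  0.118  0.   ] grip 0.032 10.0 q [0.04 0.46 1.88 0.   0.8  0.65]
```

Call:
arm_command --pt "0.0055 0.00014 0" --pt "0.0055 0.00014 0" --pt "0.0055 0.00014 0" --pt "0.0055 0.00014 0" --pt "0.0055 0.00014 0" --pt "0 0 0" --spin '[0.05,0.05,0.05,0.05,0.05,0]' --hand '[-0.5,-0.5,-0.5,-0.5,-0.5,-0.5]'

```text
clock: 13.15
tcp_pos: [0.543, 0.1053, 0.133]
orientation: [0.937, 0.348, -0.0, -0.0]
ft_force: [0.4, 0.3, -2.3]
grip_width: 0.0319
finger_force: 10.0
```

```bash
python3 st.py
```

```text
t 13.15 tcp [0.543  0.1053 0.133 ] phi -49.24 F tool x,y 0.5 0.1 Fz -2.3 M [-0.094  0.125  0.025] grip 0.0319 10.0 q [0.07 0.49 1.82 0.   0.83 0.93]
```

Call:
arm_command --pt "0 0.001 0" --pt "0 0 0" --spin '[0,0]' --hand '[-0.5,-0.5]'

```text
clock: 13.35
tcp_pos: [0.5433, 0.1041, 0.1331]
orientation: [0.937, 0.349, -0.0, -0.0]
ft_force: [-0.6, 0.2, -1.4]
grip_width: 0.0324
finger_force: 10.0
```

```bash
python3 st.py
```

```text
t 13.35 tcp [0.5433 0.1041 0.1331] phi -49.2 F tool x,y -0.3 -0.5 Fz -1.4 M [-0.075  0.135 -0.   ] grip 0.0324 10.0 q [0.07 0.49 1.82 0.   0.83 0.93]
```

Call:
arm_command --pt "0 -0.001 0" --pt "0 -0.001 0" --pt "0 0 0" --spin '[0,0,0]' --hand '[-0.5,-0.5,-0.5]'

```text
clock: 13.65
tcp_pos: [0.5422, 0.1058, 0.1332]
orientation: [0.937, 0.348, 0.0, 0.0]
ft_force: [0.5, -1.7, -3.1]
grip_width: 0.032
finger_force: 10.0
```

```bash
python3 st.py
```

```text
t 13.65 tcp [0.5422 0.1058 0.1332] phi -49.26 F tool x,y -0.7 1.6 Fz -3.1 M [-0.294  0.169 -0.027] grip 0.032 10.0 q [ 0.07  0.49  1.83 -0.    0.83  0.93]
```

Call:
arm_command --pt "0.0055 0.00144 0" --pt "0.0055 0.00014 0" --pt "0.0055 0.00014 0" --pt "0.0055 0.00014 0" --pt "0.0055 0.00014 0" --pt "0.0055 0.00014 0" --pt "0.0055 0.00014 0" --pt "0 0 0" --spin '[0.05,0.05,0.05,0.05,0.05,0.05,0.05,0]' --hand '[-0.5,-0.5,-0.5,-0.5,-0.5,-0.5,-0.5,-0.5]'

```text
clock: 14.45
tcp_pos: [0.5764, 0.1247, 0.1331]
orientation: [0.984, 0.179, 0.0, -0.0]
ft_force: [-0.0, 0.9, -2.2]
grip_width: 0.0323
finger_force: 10.0
```

```bash
python3 st.py
```

```text
t 14.45 tcp [0.5764 0.1247 0.1331] phi -69.35 F tool x,y 0.3 -0.8 Fz -2.2 M [-0.131  0.19  -0.002] grip 0.0323 10.0 q [0.1  0.53 1.73 0.   0.87 1.31]
```

Call:
arm_command --pt "0.0055 0.00014 0" --pt "0.003 -0.0001 0" --pt "0.004 -0.0001 0" --pt "0.004 -0.0001 0" --pt "0.004 0 0" --pt "0 0 0" --spin '[0.05,0.009,0,0,0,0]' --hand '[-0.5,-0.5,-0.5,-0.5,-0.5,-0.5]'

```text
clock: 15.05
tcp_pos: [0.5959, 0.1312, 0.1331]
orientation: [0.989, 0.151, 0.0, -0.0]
ft_force: [-0.7, -0.1, -2.8]
grip_width: 0.032
finger_force: 10.0
```

```bash
python3 st.py
```

```text
t 15.05 tcp [0.5959 0.1312 0.1331] phi -72.68 F tool x,y -0.7 -0.1 Fz -2.8 M [-0.065  0.151 -0.03 ] grip 0.032 10.0 q [0.11 0.56 1.68 0.   0.9  1.38]
```

Call:
arm_command --pt "0 0.001 0" --pt "0 0.0005 0" --pt "0 0 0" --spin '[0,0,0]' --hand '[-0.5,-0.5,-0.5]'

```text
clock: 15.35
tcp_pos: [0.5958, 0.1295, 0.1331]
orientation: [0.989, 0.15, -0.0, -0.0]
ft_force: [0.3, -0.2, -2.3]
grip_width: 0.0318
finger_force: 10.0
```

```bash
python3 st.py
```

```text
t 15.35 tcp [0.5958 0.1295 0.1331] phi -72.71 F tool x,y 0.3 0.3 Fz -2.3 M [-0.08   0.138  0.001] grip 0.0318 10.0 q [0.11 0.56 1.68 0.   0.9  1.37]
```

Call:
arm_command --pt "0 -0.0015 0" --pt "0 -0.0015 0" --pt "0 0 0" --spin '[0,0,0]' --hand '[-0.5,-0.5,-0.5]'

```text
clock: 15.65
tcp_pos: [0.595, 0.1324, 0.1332]
orientation: [0.989, 0.15, 0.0, 0.0]
ft_force: [0.3, -3.3, -1.6]
grip_width: 0.0318
finger_force: 10.0
```

```bash
python3 st.py
```

```text
t 15.65 tcp [0.595  0.1324 0.1332] phi -72.69 F tool x,y -0.8 3.3 Fz -1.6 M [-0.489  0.075 -0.045] grip 0.0318 10.0 q [ 0.11  0.56  1.68 -0.    0.9   1.38]
```

Call:
arm_command --pt "0.002 0.001 0" --pt "0.003 0.001 0" --pt "0.004 0 0" --pt "0.004 0 0" --pt "0.003 0 0" --pt "0 0 0" --spin '[0,0,0,0,0,0]' --hand '[-0.5,-0.5,-0.5,-0.5,-0.5,-0.5]'

```text
clock: 16.25
tcp_pos: [0.6113, 0.1355, 0.133]
orientation: [0.989, 0.15, 0.0, -0.0]
ft_force: [-0.7, 0.3, -2.3]
grip_width: 0.0322
finger_force: 10.0
```

```bash
python3 st.py
python3 - <<'E'
from h import *
r=cams.read_camera("wrist");cv2.imwrite("pics/w4.png",r["pixels"][:,:,::-1]);np.savez("w4.npz",**r)
E
```

```text
t 16.25 tcp [0.6113 0.1355 0.133 ] phi -72.7 F tool x,y -0.6 -0.5 Fz -2.3 M [-0.115  0.17  -0.019] grip 0.0322 10.0 q [0.11 0.58 1.64 0.   0.92 1.38]
```

View pics/w4.png

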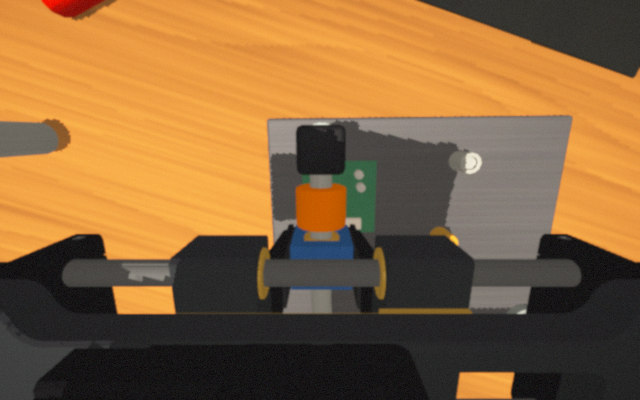

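The view shows the sleeve (320,207) just ahead of the carriage (322,257), with a gap of a few mm to the end block (321,150). I approach in 1 mm rows.

Call:
arm_command --pt "0.001 0 0" --pt "0.001 0 0" --pt "0.001 0 0" --pt "0.001 0 0" --spin '[0,0,0,0]' --hand '[-0.5,-0.5,-0.5,-0.5]'

```text
clock: 16.7
tcp_pos: [0.6148, 0.1366, 0.1332]
orientation: [0.989, 0.15, 0.0, -0.0]
ft_force: [-0.1, 0.5, -1.7]
grip_width: 0.0319
finger_force: 10.0
```

```bash
python3 st.py
```

```text
t 16.7 tcp [0.6148 0.1366 0.1332] phi -72.71 F tool x,y 0.1 -0.5 Fz -1.7 M [-0.08   0.145 -0.032] grip 0.0319 10.0 q [0.11 0.58 1.63 0.   0.93 1.38]
```

Call:
arm_command --pt "0.001 0 0" --pt "0.001 0 0" --pt "0 0 0" --spin '[0,0,0]' --hand '[-0.5,-0.5,-0.5]'

```text
clock: 17.0
tcp_pos: [0.6167, 0.1372, 0.1331]
orientation: [0.989, 0.15, -0.0, -0.0]
ft_force: [-0.6, -0.6, -1.9]
grip_width: 0.0322
finger_force: 10.0
```

```bash
python3 st.py
```

```text
t 17.0 tcp [0.6167 0.1372 0.1331] phi -72.71 F tool x,y -0.8 0.4 Fz -1.9 M [-0.046  0.162  0.025] grip 0.0322 10.0 q [0.11 0.59 1.63 0.   0.93 1.38]
```

Call:
arm_command --pt "0.001 0 0" --pt "0.001 0 0" --pt "0 0 0" --spin '[0,0,0]' --hand '[-0.5,-0.5,-0.5]'

```text
clock: 17.3
tcp_pos: [0.618, 0.1376, 0.1331]
orientation: [0.989, 0.15, -0.001, 0.0]
ft_force: [-5.2, -1.8, 1.2]
grip_width: 0.0321
finger_force: 10.0
```

```bash
python3 st.py
```

```text
t 17.3 tcp [0.618  0.1376 0.1331] phi -72.7 F tool x,y -5.5 0.2 Fz 1.2 M [-0.344  0.946 -0.023] grip 0.0321 10.0 q [ 0.11  0.59  1.62 -0.    0.93  1.38]
```

Call:
arm_command --pt "0.0007 0 0" --pt "0.0007 0 0" --pt "0.0007 0 0" --pt "0 0 0" --spin '[0,0,0,0]' --hand '[-0.5,-0.5,-0.5,-0.5]'

```text
clock: 17.7
tcp_pos: [0.6201, 0.1383, 0.1331]
orientation: [0.989, 0.15, -0.0, -0.0]
ft_force: [-4.4, -1.9, -0.2]
grip_width: 0.0316
finger_force: 10.0
```

```bash
python3 st.py
```

```text
t 17.7 tcp [0.6201 0.1383 0.1331] phi -72.7 F tool x,y -4.8 0.5 Fz -0.2 M [-0.374  0.871  0.028] grip 0.0316 10.0 q [ 0.12  0.59  1.62 -0.    0.94  1.38]
```

Call:
arm_command --pt "0.0007 0 0" --pt "0.0007 0 0" --pt "0 0 0" --spin '[0,0,0]' --hand '[-0.5,-0.5,-0.5]'

```text
clock: 18.0
tcp_pos: [0.6216, 0.1387, 0.1331]
orientation: [0.989, 0.15, -0.0, -0.0]
ft_force: [-5.1, -1.3, 1.7]
grip_width: 0.0322
finger_force: 10.0
```

```bash
python3 st.py
```

```text
t 18.0 tcp [0.6216 0.1387 0.1331] phi -72.71 F tool x,y -5.3 -0.3 Fz 1.7 M [-0.349  0.906  0.044] grip 0.0322 10.0 q [0.12 0.59 1.61 0.   0.94 1.38]
```

Call:
arm_command --pt "0.0005 0 0" --pt "0.0005 0 0" --pt "0 0 0" --spin '[0,0,0]' --hand '[-0.5,-0.5,-0.5]'

```text
clock: 18.3
tcp_pos: [0.6226, 0.139, 0.1331]
orientation: [0.989, 0.15, -0.0, -0.0]
ft_force: [-4.5, -0.7, -0.9]
grip_width: 0.0318
finger_force: 10.0
```

Call:
arm_command --pt "0.0005 0 0" --pt "0.0005 0 0" --pt "0 0 0" --spin '[0,0,0]' --hand '[-0.5,-0.5,-0.5]'

```text
clock: 18.6
tcp_pos: [0.6236, 0.1394, 0.1331]
orientation: [0.989, 0.15, -0.0, -0.0]
ft_force: [-4.7, -2.0, -0.3]
grip_width: 0.0318
finger_force: 10.0
```

```bash
python3 st.py
```

```text
t 18.6 tcp [0.6236 0.1394 0.1331] phi -72.71 F tool x,y -5.1 0.5 Fz -0.3 M [-0.334  0.941  0.007] grip 0.0318 10.0 q [0.12 0.6  1.61 0.   0.94 1.39]
```

Call:
arm_command --pt "0.0005 0 0" --pt "0.0005 0 0" --pt "0 0 0" --spin '[0,0,0]' --hand '[-0.5,-0.5,-0.5]'

```text
clock: 18.9
tcp_pos: [0.6242, 0.1395, 0.1331]
orientation: [0.989, 0.15, -0.001, 0.0]
ft_force: [-8.1, -2.7, 1.5]
grip_width: 0.032
finger_force: 10.0
```

```bash
python3 st.py
```

```text
t 18.9 tcp [0.6242 0.1395 0.1331] phi -72.7 F tool x,y -8.6 0.2 Fz 1.5 M [-0.405  1.237  0.018] grip 0.032 10.0 q [ 0.12  0.6   1.6  -0.    0.94  1.39]
```

Call:
arm_command --pt "0.0005 0 0" --pt "0 0 0" --spin '[0,0]' --hand '[-0.5,-0.5]'

```text
clock: 19.1
tcp_pos: [0.6242, 0.1395, 0.1331]
orientation: [0.989, 0.15, -0.001, 0.0]
ft_force: [-10.3, -3.3, 3.3]
grip_width: 0.032
finger_force: 10.0
```

```bash
python3 st.py
```

```text
t 19.1 tcp [0.6242 0.1395 0.1331] phi -72.7 F tool x,y -10.8 0.1 Fz 3.3 M [-0.591  1.683  0.019] grip 0.032 10.0 q [ 0.12  0.6   1.6  -0.    0.94  1.39]
```

The dead stop is felt: the TCP stalls and the force rises to 10.8 N where the dock is expected. I relieve the push, lower the carriage onto the rod and release.

Call:
arm_command --pt "-0.0006 0 0" --pt "-0.0006 0 0.0007" --pt "0 0 0.0007" --pt "0 0 0" --spin '[0,0,0,0]' --hand '[-0.5,-0.5,-0.5,-0.5]'

```text
clock: 19.5
tcp_pos: [0.6242, 0.1395, 0.1316]
orientation: [0.989, 0.15, 0.0, -0.0]
ft_force: [-2.2, -0.7, -0.9]
grip_width: 0.0318
finger_force: 10.0
```

```bash
python3 st.py
```

```text
t 19.5 tcp [0.6242 0.1395 0.1316] phi -72.71 F tool x,y -2.3 0.0 Fz -0.9 M [-0.217  0.605  0.005] grip 0.0318 10.0 q [0.12 0.6  1.61 0.   0.94 1.39]
```

Call:
arm_command --pt "0 0 0" --pt "0 0 0" --pt "0 0 0" --pt "0 0 0" --pt "0 0 0" --pt "0 0 0" --pt "0 0 0" --pt "0 0 0" --spin '[0,0,0,0,0,0,0,0]' --hand '[-0.3,-0.28,-0.2,-0.1,0.1,0.3,0.3,0.3]'

```text
clock: 20.3
tcp_pos: [0.6241, 0.1395, 0.1318]
orientation: [0.989, 0.15, 0.0, -0.0]
ft_force: [-0.5, 0.3, -0.1]
grip_width: 0.0611
finger_force: 0.0
```

```bash
python3 st.py
python3 - <<'E'
from h import *
r=cams.read_camera("wrist");cv2.imwrite("pics/w5.png",r["pixels"][:,:,::-1])
E
```

```text
t 20.3 tcp [0.6241 0.1395 0.1318] phi -72.71 F tool x,y -0.4 -0.4 Fz -0.1 M [-0.127  0.103 -0.017] grip 0.0611 0.0 q [0.12 0.6  1.61 0.   0.94 1.39]
```

View pics/w5.png

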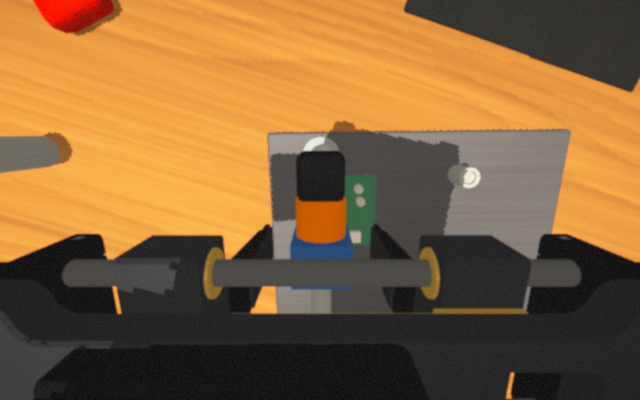

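The sleeve (320,218) touches the end block (321,176), the carriage (321,262) is against the sleeve, and the fingers are open and clear. I retract upwards.

Call:
arm_command --pt "0 0 -0.01" --pt "0 0 -0.02" --pt "0 0 -0.03" --pt "0 0 -0.03" --pt "0 0 -0.03" --pt "0 0 -0.03" --pt "0 0 0" --pt "0 0 0" --spin '[0,0,0,0,0,0,0,0]' --hand '[0.3,0.3,0.3,0.3,0.3,0.3,0.3,0.3]'

```text
clock: 21.15
tcp_pos: [0.624, 0.1394, 0.2826]
orientation: [0.989, 0.15, 0.001, -0.0]
ft_force: [-0.0, 0.0, -0.0]
grip_width: 0.0619
finger_force: 0.0
```

Call:
arm_command --pt "-0.03 0 0" --pt "-0.03 0 0" --pt "-0.02 0 0" --pt "0 0 0" --pt "0 0 0" --spin '[0,0,0,0,0]' --hand '[0.3,0.3,0.3,0.3,0.3]'

```text
clock: 21.65
tcp_pos: [0.5479, 0.1157, 0.2814]
orientation: [0.989, 0.15, -0.0, -0.0]
ft_force: [-0.8, 0.1, 0.2]
grip_width: 0.0617
finger_force: 0.0
```

```bash
python3 st.py
python3 - <<'E'
from h import *
r=cams.read_camera("wrist");cv2.imwrite("pics/w6.png",r["pixels"][:,:,::-1])
E
```

```text
t 21.65 tcp [0.5479 0.1157 0.2814] phi -72.72 F tool x,y -0.8 -0.3 Fz 0.2 M [-0.099  0.146 -0.056] grip 0.0617 0.0 q [0.09 0.34 1.63 0.   1.18 1.36]
```

View pics/w6.png

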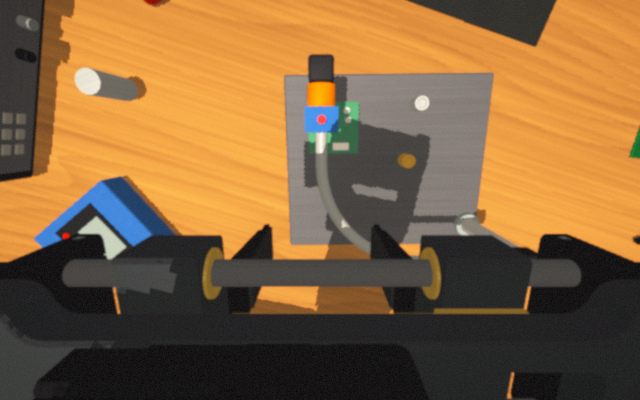

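The block (321,68), sleeve (321,94) and carriage (321,119) are stacked with no gaps. The spacers are still standing and the arm is clear.

```bash
python3 -c "
from workcell import close_job
print(close_job())"
```

```text
the job is handed in; nothing more can be done
None
```

The job is handed in at about 22 s: the carriage followed the bend and pushed the sleeve home against the end post (10.8 N peak reading), and was released with the camera hanging over the circuit board and the arm clear.

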